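Gauge the acrylic block and hang the gauge up

TASK

Check the height of the clear acrylic block with the sprung bridge gauge: lower it upright astride the block so that its middle foot rests on the block, press it gently down against the spring until both legs sit flat on the board, bearing on it with only about 5 N beyond what the spring takes, and hold it steady like that for a good second so that it can be read. Then hang the gauge by its eye on the wooden peg and let go. Leave the block where it lies and do not disturb the duck or the spinning top.

Things in the scene. Friction and masses are not known exactly. Their poses are not given: they have to be found in the camera images.
- gauge: bridge gauge, upright on its legs; origin midway between the soles, z up, same front and back, 0.36 kg. Legs 36 (x) x 12 (y) mm, 72 high, centred at y = -56 and 56 mm, 100 mm clear between; aluminium cross bar 26 x 124 mm, z 72 to 88 mm; walnut handle plate 12 mm thick (x), 50 wide (y), z 88 to 176 mm: solid above 126 mm (grip here, across its thickness), an eye below. Centre of mass z about 80 mm
- gauge_eye (a point): centre of the gauge's eye, 113 mm above the soles; an eight-sided hole 26 mm high and wide right through the plate along the gauge's x; its upper edge is 126 mm above the soles
- foot (a joint): how far the gauge's sprung foot is pushed up, m, 0 to 0.022. The foot is a steel disc, 26 mm across, midway between the legs; at 0 its underside is 28 mm above the soles, so part height = 28 mm + reading. The spring pushes it down with 5 N at 0 and 7.4 N at 12 mm, more than the gauge's weight
- foot_pad (a point): centre of the underside of the gauge's sprung foot
- block: clear acrylic block lying flat, 100 mm along its x, 60 mm along its y, 40 mm high; origin at the centre of its underside; 0.28 kg, loose
- board: fixed smooth hinoki board let into the shelf, 340 mm along x, 340 mm along y; on it lie the block, duck and top. Origin at the centre of its underside (at or below the shelf top, hidden); its flat upper face is 14 mm above the origin, so 8 to 14 mm above the shelf
- stand: fixed wooden peg stand; origin at the centre of its underside. Base 110 x 110 x 14 mm, upright post 22 x 22 mm to a height of 210 mm, and near its top a round peg, 10 mm across, that points to the stand's -x and rises a little: its axis runs from (-8, 0, 194) mm to its free end at (-88, 0, 206) mm
- peg_tip (a point): free end of the peg's axis, at (-88, 0, 206) mm in the stand's frame
- peg_mid (a point): point on the peg's axis where the gauge may well hang, at (-53, 0, 201) mm in the stand's frame; same axes as the stand
- duck: bystander: purple silicone bath duck, 85 mm long, 70 mm high; origin under its centre
- top: bystander: stainless steel spinning top, 68 mm across, 62 mm high, on its blunt tip; origin under its centre
Not all that is in view belongs to the job. What is meant by the stand is not purple, and is the smaller of those in its own colour. What is shaped like the gauge but blue or yellow is not meant.

How it is judged:
By the outcome, as a careful person would: the job done as asked, in the order asked, and still so for the second after the job is handed in, with the robot touching nothing.
It also fails if it takes over 61 s, if anything falls off the work surface, if the arm or the gripper's body presses on something with over 40 N, if the wrist force passes 120 N, or if a joint passes its speed limit or range.

ROBOT

A 6-joint arm with a two-finger parallel gripper is mounted at the origin on the work surface. World frame = base frame: x ahead of the robot, y to its left, z up, the work surface at z = 0. Lengths are in m, angles in rad, forces in N, time in s.
With the tool pointing down it reaches from about 0.225 to 0.875 m from the base axis. Payload 3.4 kg.
Tool frame: the origin (TCP) lies on the centre line of the jaws, within the pads' length; the fingertips stand 17 mm ahead of it and the grasp point (between the pads) lies 2 mm behind it (nose_length is the distance from the TCP to the fingertips, in m); z points along the fingers, y is the line along which they close (so a half turn about z gives the same grasp; the last joint's range is limited). The gripper opens to 85 mm and grips with 20 to 120 N. Pads are 22 mm wide; open, the fingers measure 114 mm over their backs; the gripper's body (76 mm by 85 mm) begins 54 mm behind the grasp point. The pads swing forward as they close: fully open they stand 13 mm farther back than shut.
Start: joints at [-1.457, 0.276, 1.505, -0, 1.361, -0.121], TCP at [0.134, -0.559, 0.248] pointing down, gripper open.
Joint ranges: [-2.89, 2.89], [-0.75, 2.08], [0.22, 2.7], [-1.18, 4.32], [0.11, 2.71], [-2.7, 2.7]. Speed limits (rad/s): [2.57, 2.57, 3.14, 3.14, 3.14, 3.14].

INTERFACE

Orientations are given as a unit quaternion [w, x, y, z].
In Python, from rig import get_state, get_image, sign_off, find_in, place_of, nose_length gives the robot as it stands.
- The arm moves only by the tool apply_moves, never from a script. Its argument "deltas" is one flat list of numbers, 5 for each row, row after row: the finger opening in mm, from 0 to 85.4, then the shift along the tool's x, y, z in mm, then the turn about the tool's z in degrees. A call has 1 to 12 rows; each row is the pose to reach, as a shift and turn from the pose commanded when the call began, along the tool's axes at that moment; what a row does not reach only later rows make up. A row lasts 1/12 s, in which the tool goes at most 41.7 mm and 7.16 degrees, less where a joint would pass 70% of its speed; a pose out of reach is approached as far as the arm can. A call with a gripper value outside its range is refused whole. The fingers move at their own pace and stop on an object; "squeeze" is the grip in N (left out, the last holds). Time passes only in rows, so rows that repeat a pose let the fingers close. It gives the time, the measured TCP pose, the force, the opening and the grip force at its end, in the units of the state.
- get_state(): the state, without advancing time (a new reading comes with each control period).
- get_image(name): name is "scene" or "side" or "wrist"; returns a dict with "frame" (420x560x3 uint8, red, green, blue), "K" (3x3 intrinsics, pixels), "position" and "orientation" of the camera in the world. Camera axes: x right, y down, z forward; pixel columns grow to the right and rows downward; lengths in m; the calibration is good to about 2 mm. A picture is of the moment at which its call begins. There is no depth.
- sign_off(): hands the job in; it is judged then, once.
Trained networks look in a picture, given as the dict that the camera call returned (one of the last four; its "shot" number tells which), for a name from the list of things; names that differ only in an ending like _2 or _b are one class to them, and where a whole thing is asked for, a point or a joint stands for the part that bears it (a point fixed in the world has none). Each returns a list of dicts, best first, with "score" (0 to 1); they miss things now and then, are a little off and sometimes report something else, mostly with a low value. They report only what shows in the picture. A call takes as long as a camera call. They do not tell look-alikes from the thing itself.
- find_in(query, picture): "point" ([column, row] in pixels, amid what is visible of it).
- place_of(query, picture): "point" ([column, row] in pixels: a listed point, or the origin of a listed thing).
The state is a dict: "clock": time; "qpos": joint angles; "qd": joint speeds; "effort": joint torques, N m; "position": TCP position; "ee_rot": TCP orientation; "contact_force": force on the tool from outside, world axes, zero at the start; "moment": the same for the moment, N m; "width": finger opening in m; "gripper_force": force on a finger pad.
Only numpy, scipy, OpenCV 4.12 (cv2) and the standard library are available. Lean on these libraries where they do the work, as an engineer would, in place of code of your own. Each camera call takes 0.05 s, during which the arm holds its last target. There are 200 camera calls.

## Working session

There is one attempt and no reset: what is moved stays moved. The work goes in short steps, Python scripts to look and compute and a tool call to move; the robot and the scene stay as the last step left them, time stands still between calls to the robot, and variables do not carry over. Pictures are saved under pics/ and viewed, at most 10 in all, crops included, and the job is handed in when it is done.

Besides the shell and the picture viewer there is one more tool, called as name(argument=value, ...), one argument or row to a line, values as JSON. apply_moves: Moves the arm, as the interface text tells. Its arguments: {"type":"object","properties":{"deltas":{"type":"array"},"squeeze":{"type":"number"}},"required":["deltas"]}

```bash
mkdir -p pics; cat > h.py <<'E'
import numpy as np, cv2
from rig import *
from scipy.spatial.transform import Rotation as R
def rot(q): return R.from_quat([q[1],q[2],q[3],q[0]]).as_matrix()
def ray(p,uv):
    d=rot(p["orientation"])@np.linalg.inv(p["K"])@np.array([uv[0],uv[1],1.]); return np.array(p["position"]),d/np.linalg.norm(d)
def atz(p,uv,z):
    o,d=ray(p,uv); return o+d*(z-o[2])/d[2]
def proj(p,X):
    c=p["K"]@rot(p["orientation"]).T@(np.asarray(X,float)-p["position"]); return c[:2]/c[2]
def tri(a,b):
    A=0;B=0
    for p,uv in (a,b):
        o,d=ray(p,uv); M=np.eye(3)-np.outer(d,d); A=A+M; B=B+M@o
    X=np.linalg.solve(A,B); return X
def save(p,n): cv2.imwrite("pics/"+n,p["frame"][:,:,::-1])
E
cat > a.py <<'E'
from h import *
for c in ("scene","side"):
    p=get_image(c); save(p,c+"0.png"); print(c,p["position"],p["K"][0,0])
    for q in ("gauge","gauge_eye","foot_pad","block","board","stand","peg_tip","peg_mid","duck","top"):
        print(q,[(np.round(r["point"]).astype(int).tolist(),round(r["score"],2),np.round(atz(p,r["point"],0.01)[:2],3).tolist()) for r in place_of(q,p)[:5]])
s=get_state(); print(s)
print(nose_length)
E
python3 a.py
```

```text
scene [ 1.40499904 -0.65322607  0.96792208] 453.2026427299573
gauge [([214, 291], 0.92, [0.62, -0.283]), ([177, 264], 0.72, [0.461, -0.313]), ([212, 335], 0.67, [0.74, -0.365])]
gauge_eye [([206, 306], 0.58, [0.652, -0.328]), ([209, 260], 0.55, [0.507, -0.231]), ([172, 236], 0.55, [0.339, -0.267]), ([294, 251], 0.49, [0.636, -0.011])]
foot_pad [([214, 284], 0.65, [0.597, -0.271]), ([177, 254], 0.54, [0.42, -0.294]), ([212, 332], 0.35, [0.732, -0.361])]
block [([292, 253], 0.77, [0.639, -0.018])]
board [([294, 252], 0.58, [0.639, -0.013]), ([277, 243], 0.56, [0.576, -0.029])]
stand [([396, 259], 0.97, [0.855, 0.202]), ([352, 218], 0.88, [0.637, 0.237]), ([294, 165], 0.68, [0.267, 0.301])]
peg_tip [([329, 160], 0.92, [0.326, 0.428]), ([277, 87], 0.85, [-0.359, 0.705]), ([376, 191], 0.55, [0.585, 0.411])]
peg_mid [([341, 165], 0.96, [0.383, 0.436]), ([388, 197], 0.95, [0.637, 0.418]), ([282, 92], 0.67, [-0.296, 0.687])]
duck [([239, 237], 0.6, [0.479, -0.103])]
top [([343, 165], 0.67, [0.387, 0.443]), ([285, 213], 0.59, [0.474, 0.085])]
side [ 0.53619496 -0.81517008  0.80610724] 393.294
[... 970 characters left out ...]
qpos': array([-1.45698386e+00,  2.75864902e-01,  1.50488678e+00,  2.12294766e-05,
        1.36068754e+00, -1.20987895e-01]), 'qd': array([ 2.64711046e-03, -2.70957598e-03, -4.27665447e-05, -5.98377947e-04,
        3.67435440e-04, -7.21462361e-04]), 'effort': array([-9.27893925e-04, -4.16677022e+01, -2.46104193e+01,  1.88940567e-04,
        9.65429967e-05,  2.23702938e-05]), 'position': array([ 0.13378614, -0.55925946,  0.24835333]), 'ee_rot': array([7.67553132e-05, 9.93116766e-01, 1.17128486e-01, 1.01061609e-05]), 'contact_force': array([-0.62000467, -0.05693763,  0.14701747]), 'moment': array([ 0.00705204, -0.02249953,  0.0359592 ]), 'gripper_force': 0.0, 'width': 0.08513208011050381}
0.017
```

View pics/scene0.png

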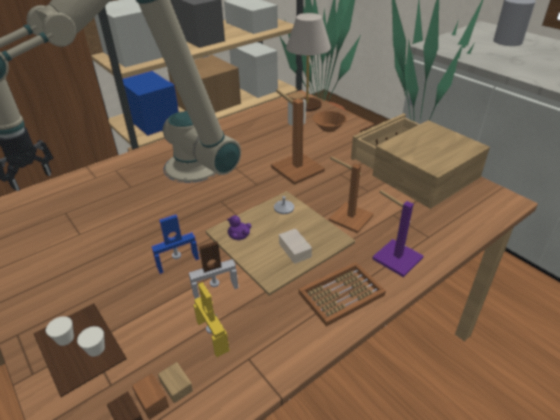

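View pics/side0.png

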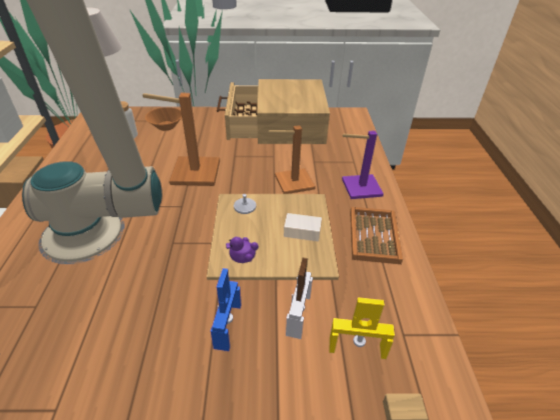

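The scene shows a blue gauge at (175,245), an aluminium/walnut gauge at (212,270) and a yellow gauge at (210,320). The walnut one fits the description, since blue and yellow are excluded. The stands are a large brown one at (297,150), a small brown one at (353,200) and a purple one at (402,240). The small brown one fits, being not purple and the smaller of the two browns. I'll confirm both in a crop.

```bash
cat > b.py <<'E'
from h import *
p=get_image("scene")["frame"][:,:,::-1]; q=get_image("side")["frame"][:,:,::-1]
f=lambda i,x,y,w,h:cv2.resize(i[y:y+h,x:x+w],(400,300),interpolation=cv2.INTER_CUBIC)
cv2.imwrite("pics/c1.png",np.vstack([np.hstack([f(p,175,230,80,60),f(p,310,145,120,90)]),np.hstack([f(q,250,250,120,90),f(q,250,120,100,75)])]))
E
python3 b.py
```

```text
(no output)
```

View pics/c1.png

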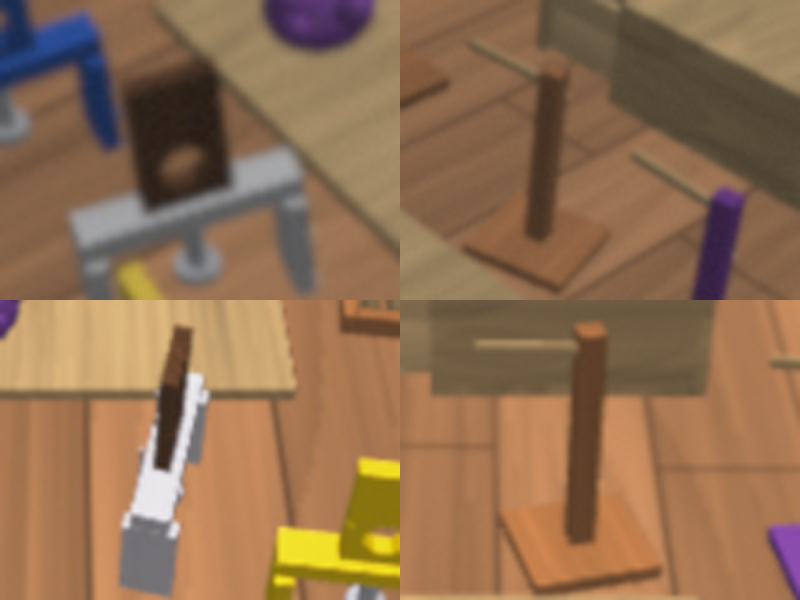

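The crop confirms both: the walnut-handled aluminium gauge and the small brown stand. I'll move above the gauge for a wrist view.

apply_moves(
  deltas=[85,35,-10,-20,0,85,70,-20,-40,0,85,110,-30,-60,0,85,150,-45,-80,0,85,190,-57,-100,0,85,230,-69,-110,0,85,270,-81,-120,0,85,309,-93,-120,0,85,348,-105,-120,0,85,387,-117,-120,0,85,426,-129,-120,0,85,465,-141,-120,0],
)

```text
clock: 2.2
position: [0.5446, -0.3185, 0.3685]
ee_rot: [0.0, 0.993, 0.117, 0.0]
contact_force: [0.3, -1.1, -0.4]
width: 0.0851
gripper_force: 0.0
```

apply_moves(
  deltas=[85,25,-8,0,0,85,48,-14,0,0,85,48,-14,0,0,85,48,-14,0,0],
)

```text
clock: 2.53
position: [0.5873, -0.2944, 0.3675]
ee_rot: [-0.0, 0.993, 0.118, -0.001]
contact_force: [-0.5, 0.6, -0.5]
width: 0.0853
gripper_force: 0.0
```

```bash
cat > c.py <<'E'
from h import *
import sys
s=get_state(); print(s["clock"],s["position"],s["ee_rot"],s["contact_force"])
for c in sys.argv[2:]:
    p=get_image(c); save(p,c+sys.argv[1]+".png"); print(c,p["position"],p["K"][0])
    import pickle; pickle.dump({k:np.array(p[k]) for k in("K","position","orientation","frame")},open(c+sys.argv[1]+".pkl","wb"))
    for q in ("gauge","gauge_eye","foot_pad","block","stand"):
        print(q,[(np.round(r["point"],1).tolist(),round(r["score"],2),np.round(atz(p,r["point"],0.01)[:2],3).tolist()) for r in place_of(q,p)[:4]])
E
python3 c.py 1 wrist
```

```text
2.5333 [ 0.58725003 -0.29439228  0.36754756] [-1.67344484e-04  9.92985577e-01  1.18233971e-01 -5.86795815e-04] [-0.46754411  0.62768431 -0.48412392]
wrist [ 0.66186943 -0.27648005  0.49406573] [328.72706672   0.         277.40096038]
gauge [([349.5, 66.1], 0.95, [0.737, -0.359]), ([267.3, 142.6], 0.89, [0.611, -0.273]), ([261.4, 248.5], 0.79, [0.446, -0.302])]
gauge_eye [([266.1, 149.6], 0.88, [0.6, -0.274]), ([369.7, 55.2], 0.85, [0.756, -0.381]), ([261.1, 283.7], 0.84, [0.384, -0.316])]
foot_pad [([266.7, 145.5], 0.57, [0.606, -0.273]), ([354.1, 64.0], 0.44, [0.74, -0.364])]
block [([80.9, 79.0], 0.81, [0.634, -0.005]), ([8.5, 177.8], 0.68, [0.469, 0.092])]
stand []
```

View pics/wrist1.png

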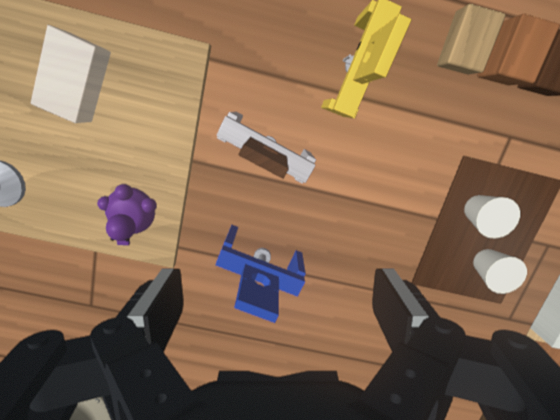

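The wrist view shows the gauge at (265,150) with its bar running from (223,126) to (306,168). The block is at (70,75), the duck at (127,210), the blue gauge at (262,270) and the yellow one at (370,60). I'll enlarge it to read corners.

```bash
python3 - <<'E'
import cv2,numpy as np
i=cv2.imread("pics/wrist1.png")
a=cv2.resize(i[105:215,210:320],(440,440),interpolation=cv2.INTER_CUBIC);b=cv2.resize(i[20:130,25:115],(360,440),interpolation=cv2.INTER_CUBIC)
cv2.imwrite("pics/c2.png",np.hstack([a,b]))
E
```

```text
(no output)
```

View pics/c2.png

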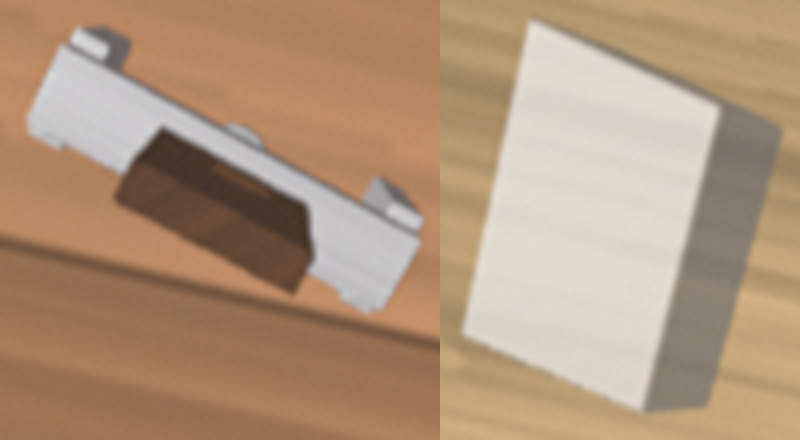

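```bash
cat > d.py <<'E'
from h import *
import pickle
from scipy.optimize import least_squares as LS
p=pickle.load(open("wrist1.pkl","rb"))
g=(np.array([[65,43],[420,240],[380,312],[28,122],[118,198],[295,293]])+.5)/4-.5+[210,105]
b=(np.array([[90,20],[280,105],[203,410],[23,333],[340,128],[268,405]])+.5)/4-.5+[25,20]
# gauge frame: x toward +x world-ish (image up), y toward image left
G=np.array([[13,62,88],[13,-62,88],[-13,-62,88],[-13,62,88],[-6,25,176],[-6,-25,176]])/1e3
B=np.array([[50,30,40],[50,-30,40],[-50,-30,40],[-50,30,40],[50,-30,0],[-50,-30,0]])/1e3
def T(v,M): c,s=np.cos(v[3]),np.sin(v[3]); return M@np.array([[c,s,0],[-s,c,0],[0,0,1]])+v[:3]
for n,M,u,z in(("gauge",G,g,0),("block",B,b,.011)):
    for free in(0,1):
        f=lambda v:np.ravel([proj(p,X)-q for X,q in zip(T(np.r_[v[:2],v[3] if free else z,v[2]],M),u)])
        best=min((LS(f,[.6,-.15,a,z]) for a in(0,-1,1)),key=lambda r:r.cost)
        print(n,free,np.round(best.x,4),"yaw",np.rad2deg(best.x[2]),"\n",np.round(best.fun.reshape(-1,2),1).tolist())
E
python3 d.py
```

```text
gauge 0 [ 0.6102 -0.2751 -0.2603  0.    ] yaw -14.911523066234993 
 [[-0.1, -0.4], [1.2, 0.0], [0.7, 0.1], [-0.3, -0.5], [-1.2, 0.1], [0.1, 0.7]]
gauge 1 [ 0.6094 -0.2751 -0.2604 -0.0058] yaw -14.920569230760131 
 [[0.4, 0.2], [0.4, -0.1], [0.1, -0.3], [0.4, -0.2], [-0.7, 0.1], [-0.3, 0.3]]
block 0 [ 0.6351 -0.0041 -0.1814  0.011 ] yaw -10.39573630212924 
 [[-1.0, -1.3], [0.5, -0.1], [0.1, 0.9], [-1.1, 0.5], [1.3, -0.5], [0.4, 0.9]]
block 1 [ 6.346e-01  2.000e-03 -1.795e-01  6.000e-04] yaw -10.285964225373348 
 [[-0.5, -0.0], [-0.1, 0.5], [0.1, -0.2], [-0.0, -0.1], [0.4, -0.1], [0.1, -0.1]]
```

apply_moves(
  deltas=[60,5,-3,10,-7,60,10,-6,20,-14,60,15,-9,35,-21,60,20,-12,50,-28,60,27,-14,65,-35,60,27,-14,80,-42,60,27,-14,95,-49,60,27,-14,107,-56,60,27,-14,107,-61.5,60,27,-14,107,-61.5,60,27,-14,107,-61.5],
)

```text
clock: 3.75
position: [0.6091, -0.2759, 0.2617]
ee_rot: [0.0, 0.795, 0.607, 0.0]
contact_force: [0.8, -0.3, -0.3]
width: 0.0597
gripper_force: 0.0
```

```bash
python3 c.py 2 wrist side scene
```

```text
3.75 [ 0.60907411 -0.27592997  0.26170791] [3.29681798e-04 7.94672049e-01 6.07038898e-01 4.85077088e-05] [ 0.81900668 -0.2745634  -0.25950657]
wrist [ 0.6296556  -0.20254579  0.38830576] [328.72706672   0.         277.40096038]
gauge [([393.8, 212.8], 0.84, [0.734, -0.357]), ([155.4, 230.5], 0.8, [0.447, -0.302]), ([280.5, 175.1], 0.58, [0.614, -0.276])]
gauge_eye [([432.6, 251.7], 0.71, [0.773, -0.42]), ([115.0, 272.1], 0.69, [0.376, -0.342]), ([275.2, 197.9], 0.64, [0.6, -0.301])]
foot_pad [([148.0, 241.2], 0.81, [0.433, -0.313]), ([398.2, 221.0], 0.58, [0.737, -0.368])]
block []
stand []
side [ 0.53619496 -0.81517008  0.80610724] [393.29448915   0.         272.11755835]
gauge [([227.5, 326.3], 0.95, [0.445, -0.313]), ([295.7, 315.6], 0.9, [0.603, -0.285]), ([357.4, 344.2], 0.89, [0.736, -0.359])]
gauge_eye [([223.3, 296.5], 0.84, [0.429, -0.231]), ([366.9, 317.5], 0.61, [0.77, -0.291]), ([299.7, 284.6], 0.58, [0.618, -0.195])]
foot_pad [([293.0, 182.6], 0.73, [0.621, 0.229]), ([244.6, 211.2], 0.7, [0.466, 0.084]), ([228.0, 321.0], 0.46, [0.445, -0.299]), ([357.2, 342.9], 0.41, [0.736, -0.356])]
block [([303.4, 232.3], 0.81, [0.64, -0.007])]
stand [([358.0, 190.7], 0.82, [0.831, 0.186]), ([197.5, 170.6], 0.74, [0.295, 0.295]), ([289.9, 180.6], 0.72, [0.611, 0.24])]
scene [ 1.40499904 -0.65322607  0.96792208] [453.20264273   0.         276.60142024]
gauge [([177.6, 264.4], 0.93, [0.462, -0.313]), ([211.3, 335.4], 0.9, [0.74, -0.367]), ([213.1, 292.1], 0.73, [0.621, -0.288])]
gauge_eye [([173.7, 233.7], 0.93, [0.331, -0.257]), ([204.6, 307.6], 0.9, [0.653, -0.334]), ([210.5, 259.2], 0.67, [0.505, -0.226])]
foot_pad [([211.5, 283.0], 0.55, [0.589, -0.274]), ([215.1, 329.7], 0.44, [0.732, -0.35]), ([174.9, 252.8], 0.4, [0.413, -0.296])]
block [([293.7, 249.9], 0.64, [0.632, -0.007])]
stand [([354.4, 218.7], 0.92, [0.644, 0.243]), ([295.3, 166.1], 0.87, [0.276, 0.297]), ([398.1, 259.3], 0.57, [0.858, 0.207])]
```

View pics/wrist2.png

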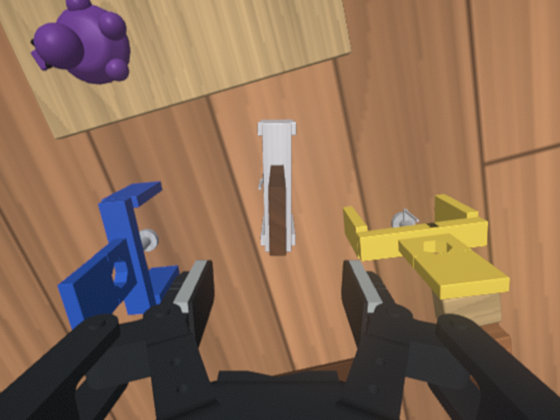

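The jaws straddle the walnut handle, which sits at (277,165–255) on the jaw centre line with the bar vertical in the picture. I'll check the position along the plate.

```bash
python3 - <<'E'
from h import *
import pickle
p=pickle.load(open("wrist2.pkl","rb"))
y=np.deg2rad(-14.9);gx=np.array([np.cos(y),np.sin(y)]);gy=np.array([-gx[1],gx[0]])
for dy in(-.006,0,.006):
    c=np.array([.6102,-.2751])+gy*dy
    print(dy,[np.round(proj(p,np.r_[c+gx*a+gy*b,z])).tolist() for a,b,z in((0,62,.088),(0,25,.176),(0,-25,.176),(6,-25,.176),(-6,-25,.176),(18,62,.072))])
f=p["frame"][:,277].astype(int)
print([(r,f[r].tolist()) for r in list(range(116,126))+list(range(160,172))+list(range(248,260))])
E
```

```text
-0.006 [[283.0, 1285.0], [283.0, 1300.0], [283.0, 1236.0], [541.0, 1236.0], [26.0, 1237.0], [-43.0, 1287.0]]
0 [[283.0, 1285.0], [283.0, 1300.0], [283.0, 1236.0], [541.0, 1236.0], [25.0, 1237.0], [-43.0, 1287.0]]
0.006 [[283.0, 1285.0], [283.0, 1300.0], [283.0, 1236.0], [541.0, 1236.0], [25.0, 1237.0], [-43.0, 1287.0]]
[(116, [187, 138, 100]), (117, [189, 140, 101]), (118, [188, 140, 104]), (119, [183, 149, 128]), (120, [174, 162, 157]), (121, [169, 166, 167]), (122, [181, 178, 181]), (123, [209, 207, 209]), (124, [215, 212, 216]), (125, [210, 208, 211]), (160, [206, 204, 207]), (161, [205, 203, 206]), (162, [208, 205, 210]), (163, [207, 204, 207]), (164, [186, 181, 182]), (165, [137, 126, 122]), (166, [99, 78, 68]), (167, [91, 67, 53]), (168, [93, 70, 56]), (169, [95, 72, 58]), (170, [94, 71, 57]), (171, [95, 72, 59]), (248, [107, 78, 57]), (249, [105, 74, 54]), (250, [107, 75, 55]), (251, [109, 76, 55]), (252, [107, 75, 55]), (253, [105, 74, 54]), (254, [103, 73, 52]), (255, [125, 91, 66]), (256, [162, 119, 87]), (257, [179, 132, 96]), (258, [181, 132, 96]), (259, [181, 132, 96])]
```

```bash
python3 - <<'E'
from h import *
import pickle
p=pickle.load(open("wrist2.pkl","rb"))
y=np.deg2rad(-14.9);gx=np.array([np.cos(y),np.sin(y)]);gy=np.array([-gx[1],gx[0]])
for dy in(-.006,-.003,0,.003,.006):
    c=np.array([.6102,-.2751])+gy*dy
    print(dy,[np.round(proj(p,np.r_[c+gx*a/1e3+gy*b/1e3,z])).tolist() for a,b,z in((0,62,.088),(0,25,.176),(0,-25,.176),(6,-25,.176),(-6,-25,.176))])
E
```

```text
-0.006 [[277.0, 130.0], [277.0, 196.0], [278.0, 264.0], [286.0, 264.0], [269.0, 264.0]]
-0.003 [[277.0, 127.0], [277.0, 191.0], [278.0, 260.0], [286.0, 260.0], [269.0, 260.0]]
0 [[277.0, 123.0], [277.0, 187.0], [278.0, 256.0], [286.0, 256.0], [269.0, 256.0]]
0.003 [[277.0, 120.0], [277.0, 182.0], [278.0, 252.0], [286.0, 252.0], [269.0, 252.0]]
0.006 [[277.0, 116.0], [277.0, 178.0], [278.0, 248.0], [286.0, 248.0], [269.0, 248.0]]
```

apply_moves(
  deltas=[60,0,0,35,0,60,0,0,70,0,60,0,0,95,0,60,0,0,104,0,60,0,0,104,0,60,0,0,104,0,0,0,0,104,0,0,0,0,104,0,0,0,0,104,0,0,0,0,104,0,0,0,0,104,0,0,0,0,104,0],
  squeeze=60,
)

```text
clock: 5.65
position: [0.6098, -0.2756, 0.1588]
ee_rot: [0.001, 0.794, 0.608, 0.0]
contact_force: [-2.2, -0.4, 6.1]
width: 0.0111
gripper_force: 59.7
```

apply_moves(
  deltas=[0,0,0,0,0,0,0,0,0,0,0,0,0,0,0,0,0,0,0,0],
)

```text
clock: 5.98
position: [0.6098, -0.2756, 0.1587]
ee_rot: [0.001, 0.794, 0.608, 0.0]
contact_force: [-1.5, 1.2, 4.9]
width: 0.0114
gripper_force: 59.6
```

apply_moves(
  deltas=[0,0,0,-20,0,0,0,0,-50,0,0,20,-4,-80,-1,0,55,-10,-110,-2,0,90,-16,-110,-3,0,125,-22,-110,-4,0,160,-28,-110,-4.6,0,195,-34,-110,-4.6,0,225,-39,-110,-4.6,0,250,-44,-110,-4.6,0,264,-46,-110,-4.6,0,270,-47,-110,-4.6],
)

```text
clock: 6.98
position: [0.6338, 0.0, 0.2663]
ee_rot: [-0.001, 0.768, 0.641, -0.0]
contact_force: [0.7, -0.3, -4.3]
width: 0.011
gripper_force: 59.1
```

apply_moves(
  deltas=[0,0,0,0,0,0,0,0,0,0,0,0,0,0,0,0,0,0,0,0,0,0,0,0,0],
)

```text
clock: 7.4
position: [0.6342, -0.0038, 0.2672]
ee_rot: [0.0, 0.769, 0.639, -0.0]
contact_force: [-0.6, 0.7, -3.1]
width: 0.0114
gripper_force: 59.1
```

```bash
python3 c.py 3 wrist side scene; python3 - <<'E'
import cv2,numpy as np
f=lambda n,x,y,w,h:cv2.resize(cv2.imread("pics/"+n)[y:y+h,x:x+w],(400,300),interpolation=cv2.INTER_CUBIC)
a=np.hstack([f("scene3.png",200,160,200,150),f("side3.png",200,140,200,150)])
b=f("wrist3.png",0,0,560,420); b=cv2.copyMakeBorder(b,0,0,0,400,cv2.BORDER_CONSTANT)
b[:,400:]=f("side0.png",250,120,100,75)
cv2.imwrite("pics/c3.png",np.vstack([a,b]))
E
```

```text
7.4 [ 0.63415041 -0.00377554  0.26724218] [ 1.79723052e-04  7.69122481e-01  6.39101360e-01 -1.67327488e-04] [-0.56983414  0.66909255 -3.14030445]
wrist [0.6487182  0.07099445 0.39381466] [328.72706672   0.         277.40096038]
gauge [([277.4, 195.0], 0.86, [0.63, -0.028])]
gauge_eye [([277.8, 246.2], 0.79, [0.619, -0.094])]
foot_pad []
block []
stand []
side [ 0.53619496 -0.81517008  0.80610724] [393.29448915   0.         272.11755835]
gauge [([303.4, 203.8], 0.91, [0.648, 0.12]), ([358.0, 345.6], 0.84, [0.736, -0.362]), ([230.6, 324.0], 0.57, [0.452, -0.307])]
gauge_eye [([304.6, 174.0], 0.9, [0.663, 0.277]), ([221.3, 296.1], 0.68, [0.424, -0.23]), ([366.6, 316.2], 0.58, [0.77, -0.287])]
foot_pad [([354.9, 342.6], 0.55, [0.731, -0.355]), ([231.0, 318.9], 0.45, [0.452, -0.294])]
block [([301.9, 229.8], 0.88, [0.636, 0.003])]
stand [([291.1, 178.2], 0.9, [0.616, 0.253]), ([357.4, 189.1], 0.77, [0.831, 0.195]), ([196.5, 176.9], 0.64, [0.296, 0.259])]
scene [ 1.40499904 -0.65322607  0.96792208] [453.20264273   0.         276.60142024]
gauge [([179.5, 261.8], 0.78, [0.456, -0.304]), ([297.2, 224.8], 0.73, [0.548, 0.077]), ([210.0, 336.4], 0.72, [0.741, -0.371]), ([295.6, 194.1], 0.71, [0.416, 0.181])]
gauge_eye [([294.5, 191.7], 0.92, [0.403, 0.187]), ([175.5, 233.3], 0.92, [0.333, -0.251]), ([205.4, 308.7], 0.7, [0.658, -0.335])]
foot_pad [([293.5, 219.9], 0.4, [0.522, 0.084]), ([175.0, 253.7], 0.39, [0.417, -0.297]), ([212.0, 330.1], 0.38, [0.728, -0.357])]
block [([292.3, 249.7], 0.57, [0.629, -0.01]), ([350.5, 221.3], 0.24, [0.646, 0.223])]
stand [([296.5, 167.1], 0.94, [0.285, 0.296]), ([397.0, 259.9], 0.84, [0.858, 0.202]), ([351.4, 216.7], 0.8, [0.631, 0.243])]
```

View pics/c3.png

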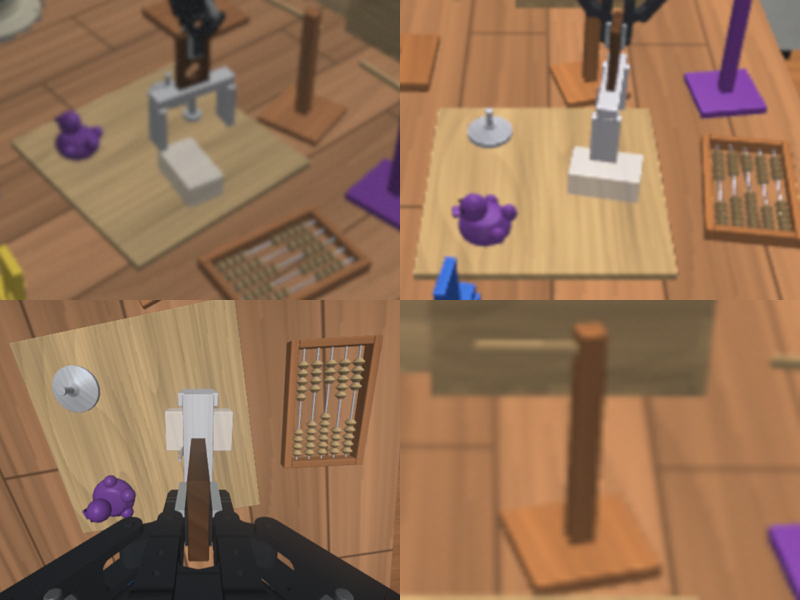

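The block lies aligned under the gauge, with its wrist-image centre at column 278 against the gauge's 277. Next I measure the along-gauge offset.

```bash
python3 - <<'E'
from h import *
import pickle
p=pickle.load(open("wrist3.pkl","rb"));s=get_state()
F=cv2.GaussianBlur(p["frame"],(3,3),0).astype(int);sat=F.max(2)-F.min(2)
for c in(238,244,312,318):
    col=sat[:,c]; g=np.diff(col[130:240]); print(c,"enter",130+g.argmin(),"exit",130+g.argmax(), [atz(p,[c,130+k+.5],.051).round(4).tolist()[:2] for k in(g.argmin(),g.argmax())])
for r in(165,175,190,200):
    g=np.diff(sat[r,200:360]);print(r,200+g.argmin(),200+g.argmax(),[atz(p,[200+k+.5,r],.051).round(4).tolist()[:2] for k in(g.argmin(),g.argmax())])
y=2*np.arctan2(s["ee_rot"][2],s["ee_rot"][1]);print("tool yaw",np.rad2deg(y))
o=atz(p,[278,181],.051)[:2]-s["position"][:2]
print("c",o,"tool x",o@[np.cos(y),np.sin(y)],"tool y",o@[np.sin(y),-np.cos(y)])
# gauge bar end check
g=s["position"][:2]+.062*np.array([np.cos(y),np.sin(y)]);print(proj(p,np.r_[g,s["position"][2]-.1587+.088]))
g=np.diff(sat[100:150,277]);print(100+g.argmin())
E
```

```text
238 enter 150 exit 210 [[0.6009, 0.0367], [0.5868, -0.0268]]
244 enter 150 exit 210 [[0.607, 0.0356], [0.5932, -0.028]]
312 enter 151 exit 210 [[0.676, 0.0218], [0.6663, -0.0415]]
318 enter 151 exit 210 [[0.6821, 0.0206], [0.6727, -0.0427]]
165 230 325 [[0.5899, 0.0234], [0.6878, 0.0053]]
175 230 325 [[0.5875, 0.0131], [0.6863, -0.0052]]
190 231 324 [[0.5849, -0.003], [0.6829, -0.0212]]
200 231 324 [[0.5824, -0.0139], [0.6814, -0.0322]]
tool yaw 79.55441918670705
c [ 0.00161108 -0.00012892] tool x 0.0001653034918884986 tool y 0.001607753095808545
[275.60682912 130.36913289]
123
```

```bash
python3 - <<'E'
from h import *
import pickle
p=pickle.load(open("wrist3.pkl","rb"));s=get_state()
y=2*np.arctan2(s["ee_rot"][2],s["ee_rot"][1]);u=np.array([np.cos(y),np.sin(y)])
for b,z in((62,88),(25,88),(-25,176),(25,176)): print(b,z,proj(p,np.r_[s["position"][:2]+u*b/1e3,s["position"][2]-.1587+z/1e3]).round(1))
F=p["frame"][:,277].astype(int); print([(r,F[r].tolist()) for r in list(range(112,136,2))+list(range(330,400,3))])
F=p["frame"][:,281].astype(int); print([(r,F[r].tolist()) for r in range(180,200,2)])
for n in("side","scene"):
    q=pickle.load(open(n+"3.pkl","rb")); print(n,proj(q,np.r_[s["position"][:2],s["position"][2]-.1587+.113]))
print(s["moment"])
E
```

```text
62 88 [275.6 130.4]
25 88 [275.8 191.9]
-25 176 [275.  363.9]
25 176 [274.6 251.3]
[(112, [181, 154, 114]), (114, [182, 155, 116]), (116, [182, 155, 115]), (118, [179, 151, 113]), (120, [178, 150, 112]), (122, [177, 150, 112]), (124, [167, 153, 136]), (126, [159, 158, 160]), (128, [161, 159, 160]), (130, [157, 156, 157]), (132, [189, 188, 191]), (134, [194, 193, 195]), (330, [79, 53, 37]), (333, [82, 56, 39]), (336, [80, 54, 38]), (339, [78, 53, 38]), (342, [78, 53, 36]), (345, [78, 53, 37]), (348, [81, 57, 39]), (351, [82, 55, 37]), (354, [82, 57, 40]), (357, [85, 58, 39]), (360, [85, 58, 40]), (363, [81, 55, 37]), (366, [145, 104, 75]), (369, [162, 117, 83]), (372, [163, 118, 85]), (375, [162, 118, 85]), (378, [34, 37, 39]), (381, [30, 31, 32]), (384, [32, 33, 34]), (387, [36, 37, 40]), (390, [34, 38, 40]), (393, [35, 37, 39]), (396, [39, 39, 41]), (399, [36, 39, 40])]
[(180, [194, 192, 194]), (182, [191, 191, 194]), (184, [192, 191, 194]), (186, [190, 190, 193]), (188, [192, 192, 194]), (190, [192, 192, 194]), (192, [188, 187, 189]), (194, [105, 92, 86]), (196, [89, 72, 63]), (198, [87, 72, 63])]
side [306.12386987 171.49852485]
scene [295.72647945 193.8521692 ]
[-0.01901804 -0.02058868 -0.01834016]
```

apply_moves(
  deltas=[0,-2,1.5,15,0,0,-2,1.5,35,0,0,-2,1.5,55,0,0,-2,1.5,68,0,0,-2,1.5,76,0,0,-2,1.5,78,0,0,-2,1.5,78,0,0,-2,1.5,78,0],
)

```text
clock: 8.97
position: [0.636, -0.0047, 0.1902]
ee_rot: [0.001, 0.769, 0.64, 0.001]
contact_force: [0.7, -0.1, -3.4]
width: 0.0114
gripper_force: 59.1
```

```bash
cat > f.py <<'E'
from h import *
import sys
n=int(sys.argv[1]);L=[];P=[];M=[]
for i in range(n):
    p=get_image("side"); s=get_state(); L.append(s["contact_force"]);P.append(s["position"]);M.append(s["moment"])
print(s["clock"],"F",np.mean(L,0).round(2),"sd",np.std(L,0).round(2),"M",np.mean(M,0).round(3),"P",np.mean(P,0).round(5),s["ee_rot"].round(4))
E
python3 f.py 8
```

```text
9.3667 F [-0.02  0.19 -4.22] sd [0.41 0.43 0.31] M [-0.008 -0.014 -0.021] P [ 0.63573 -0.00463  0.19021] [3.000e-04 7.685e-01 6.398e-01 2.000e-04]
```

apply_moves(
  deltas=[0,0,0,3,0,0,0,0,6,0,0,0,0,9,0,0,0,0,9,0,0,0,0,9,0],
)

```text
clock: 9.78
position: [0.6354, -0.0046, 0.1809]
ee_rot: [0.0, 0.769, 0.64, 0.0]
contact_force: [-1.0, 0.2, 1.7]
width: 0.0111
gripper_force: 59.9
```

```bash
python3 f.py 5
```

```text
10.0333 F [-0.8   0.23  2.14] sd [0.42 0.44 0.18] M [0.032 0.21  0.006] P [ 0.6354  -0.00459  0.18088] [3.000e-04 7.685e-01 6.398e-01 2.000e-04]
```

apply_moves(
  deltas=[0,0,0,1.5,0,0,0,0,3,0,0,0,0,3,0,0,0,0,3,0],
)

```text
clock: 10.37
position: [0.6354, -0.0046, 0.1773]
ee_rot: [0.0, 0.769, 0.64, 0.0]
contact_force: [-0.9, 0.9, 2.3]
width: 0.0113
gripper_force: 60.1
```

```bash
python3 f.py 4; python3 - <<'E'
from h import *
p=get_image("side");q=get_image("scene")
f=lambda p,x,y,w,h:cv2.resize(p["frame"][y:y+h,x:x+w,::-1],(400,400),interpolation=cv2.INTER_CUBIC)
cv2.imwrite("pics/c4.png",np.hstack([f(p,255,160,100,100),f(q,240,180,100,100)]))
E
```

```text
10.5667 F [-0.86 -0.16  2.5 ] sd [0.37 0.57 0.27] M [ 0.051  0.111 -0.022] P [ 0.63537 -0.00462  0.17734] [1.000e-04 7.686e-01 6.398e-01 1.000e-04]
```

View pics/c4.png

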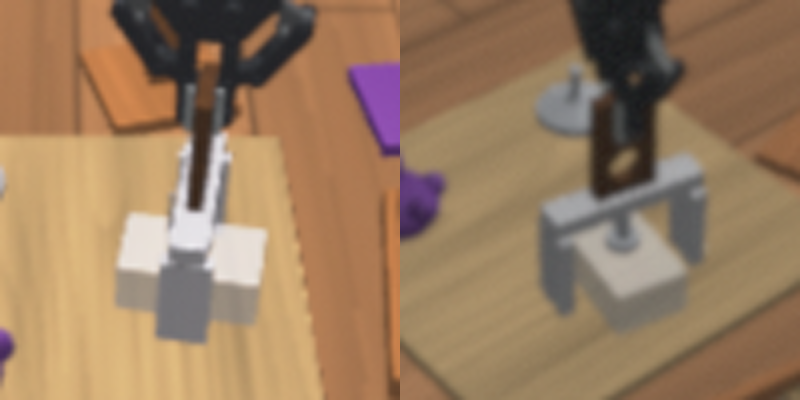

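The gauge straddles the block upright, with the foot on the block's top and both legs just above the board. I continue down gently.

apply_moves(
  deltas=[0,0,0,1,0,0,0,0,2,0,0,0,0,3,0,0,0,0,3,0,0,0,0,3,0],
)

```text
clock: 11.08
position: [0.6354, -0.0046, 0.1743]
ee_rot: [0.0, 0.769, 0.64, 0.0]
contact_force: [-0.7, 0.5, 3.3]
width: 0.0115
gripper_force: 60.2
```

```bash
python3 f.py 4
```

```text
11.2833 F [-0.3   0.43  3.13] sd [0.26 0.45 0.37] M [ 0.005  0.051 -0.011] P [ 0.63535 -0.00461  0.17435] [1.000e-04 7.686e-01 6.398e-01 1.000e-04]
```

apply_moves(
  deltas=[0,0,0,0.5,0,0,0,0,1,0,0,0,0,1,0,0,0,0,1,0],
)

```text
clock: 11.62
position: [0.6353, -0.0046, 0.1733]
ee_rot: [0.0, 0.769, 0.64, 0.0]
contact_force: [0.4, 0.0, 3.1]
width: 0.0112
gripper_force: 60.2
```

```bash
python3 f.py 4
```

```text
11.8167 F [-0.35 -0.2   3.1 ] sd [0.11 0.48 0.33] M [ 0.025 -0.035 -0.008] P [ 0.63533 -0.00461  0.17333] [1.000e-04 7.686e-01 6.398e-01 0.000e+00]
```

apply_moves(
  deltas=[0,0,0,0.5,0,0,0,0,1,0,0,0,0,1,0,0,0,0,1,0],
)

```text
clock: 12.15
position: [0.6353, -0.0046, 0.1723]
ee_rot: [0.0, 0.769, 0.64, 0.0]
contact_force: [0.4, 0.2, 3.8]
width: 0.0109
gripper_force: 60.3
```

```bash
python3 f.py 3
```

```text
12.3 F [-0.32  0.49  3.7 ] sd [0.08 0.43 0.69] M [-0.044 -0.071  0.021] P [ 0.63531 -0.00461  0.17232] [1.000e-04 7.685e-01 6.398e-01 0.000e+00]
```

apply_moves(
  deltas=[0,0,0,0.5,0,0,0,0,1,0,0,0,0,1,0,0,0,0,1,0],
)

```text
clock: 12.63
position: [0.6353, -0.0046, 0.1713]
ee_rot: [0.0, 0.769, 0.64, 0.0]
contact_force: [0.5, 0.4, 2.9]
width: 0.0111
gripper_force: 60.3
```

```bash
python3 f.py 3
```

```text
12.7833 F [0.28 0.41 4.01] sd [0.68 0.08 0.46] M [-0.022 -0.08  -0.013] P [ 0.63529 -0.00461  0.1713 ] [ 1.000e-04  7.686e-01  6.398e-01 -0.000e+00]
```

apply_moves(
  deltas=[0,0,0,0.5,0,0,0,0,1,0,0,0,0,1,0,0,0,0,1,0],
)

```text
clock: 13.12
position: [0.6353, -0.0045, 0.1709]
ee_rot: [0.0, 0.769, 0.64, 0.0]
contact_force: [-0.5, 0.6, 6.8]
width: 0.0112
gripper_force: 60.9
```

```bash
python3 f.py 3
```

```text
13.2667 F [-0.09  0.68  6.87] sd [0.26 0.39 0.66] M [-0.017  0.11   0.024] P [ 0.63532 -0.00454  0.17094] [2.000e-04 7.685e-01 6.398e-01 2.000e-04]
```

apply_moves(
  deltas=[0,0,0,0.3,0,0,0,0,0.3,0,0,0,0,0.3,0,0,0,0,0.3,0],
)

```text
clock: 13.6
position: [0.6353, -0.0045, 0.1709]
ee_rot: [0.0, 0.769, 0.64, 0.0]
contact_force: [-1.2, 0.5, 7.5]
width: 0.0113
gripper_force: 61.0
```

```bash
python3 f.py 8
```

```text
14.0 F [-0.64  0.08  7.67] sd [0.4  0.38 0.49] M [-0.008  0.135  0.013] P [ 0.63533 -0.00453  0.17093] [3.000e-04 7.685e-01 6.398e-01 3.000e-04]
```

apply_moves(
  deltas=[0,0,0,0.2,0,0,0,0,0.2,0,0,0,0,0.2,0,0,0,0,0.2,0,0,0,0,0.2,0,0,0,0,0.2,0,0,0,0,0.2,0,0,0,0,0.2,0,0,0,0,0.2,0,0,0,0,0.2,0,0,0,0,0.2,0,0,0,0,0.2,0],
)

```text
clock: 15.0
position: [0.6353, -0.0045, 0.1709]
ee_rot: [0.0, 0.769, 0.64, 0.0]
contact_force: [-0.7, -0.1, 8.4]
width: 0.011
gripper_force: 61.0
```

```bash
python3 f.py 12
```

```text
15.6 F [-0.93  0.27  8.5 ] sd [0.64 0.59 0.5 ] M [0.018 0.236 0.01 ] P [ 0.63534 -0.00453  0.17093] [4.000e-04 7.685e-01 6.398e-01 3.000e-04]
```

Legs have borne about 5 N over the spring force, steady for 1.6 s. Lifting off now, then I'll fit the stand's pose.

apply_moves(
  deltas=[0,0,0,-4,0,0,0,0,-12,0,0,0,0,-30,0,0,0,0,-60,0,0,0,0,-95,0,0,0,0,-130,0,0,0,0,-160,0,0,0,0,-180,0,0,0,0,-190,0,0,0,0,-190,0],
)

```text
clock: 16.43
position: [0.6355, -0.0046, 0.3611]
ee_rot: [0.001, 0.769, 0.64, 0.001]
contact_force: [0.9, 0.8, -4.0]
width: 0.0114
gripper_force: 59.4
```

```bash
cat > e.py <<'E'
from h import *
import pickle
from scipy.optimize import least_squares as LS
S=pickle.load(open("side2.pkl","rb"));C=pickle.load(open("scene2.pkl","rb"))
O=[(S,(269.2,131),(-88,0,206)),(S,(293.7,131.5),(-11,0,194.5)),(S,(297.5,127.5),(0,0,210)),(S,(275,174.3),(-55,55,14)),(S,(285,192),(-55,-55,14)),(S,(314.5,187.5),(55,-55,14)),
(C,(331,157.6),(-88,0,206)),(C,(352,167.5),(-11,0,194.5)),(C,(356.5,162.4),(0,0,210)),(C,(329.5,218.5),(-55,-55,14)),(C,(358,230.5),(55,-55,14)),(C,(373,215.5),(55,55,14)),
(S,(269,131),(-88,0,206)),(C,(329,160),(-88,0,206)),(S,(284,132),(-53,0,201)),(C,(341,165),(-53,0,201)),(S,(292,180.5),(0,0,0)),(C,(352.5,218),(0,0,0))]
def W(v,m): c,s=np.cos(v[2]),np.sin(v[2]); m=np.array(m)/1e3; return np.array([v[0]+c*m[0]-s*m[1],v[1]+s*m[0]+c*m[1],m[2]])
r=LS(lambda v:np.ravel([proj(p,W(v,m))-u for p,u,m in O]),[.625,.24,0],loss="soft_l1")
print(r.x,np.rad2deg(r.x[2]));print([ (np.round(proj(p,W(r.x,m))-u,1).tolist()) for p,u,m in O])
for m in((-88,0,206),(-53,0,201)): print(W(r.x,m))
E
python3 e.py; python3 c.py 4 wrist scene side
```

```text
[0.62703214 0.24373595 0.28554774] 16.36068016331845
[[0.5, 1.2], [0.3, 0.5], [0.1, -0.6], [-0.9, -2.0], [-0.9, -0.4], [1.4, -1.7], [-0.0, 0.2], [0.5, 0.9], [-0.4, 2.9], [-1.4, -0.6], [0.0, -0.2], [0.5, -3.2], [0.7, 1.2], [2.0, -2.2], [-3.1, 0.0], [-0.3, -2.5], [2.4, 1.7], [-1.9, 0.4]]
[0.54259548 0.21894784 0.206     ]
[0.57617824 0.22880675 0.201     ]
16.4333 [ 0.63552877 -0.00457561  0.36114384] [7.29253228e-04 7.68535282e-01 6.39806657e-01 6.55404696e-04] [ 0.85641851  0.80788479 -4.00341096]
wrist [0.64974    0.07016063 0.48776095] [328.72706672   0.         277.40096038]
gauge [([275.1, 195.5], 0.79, [0.624, -0.053])]
gauge_eye [([277.1, 244.4], 0.88, [0.613, -0.132])]
foot_pad []
block [([274.9, 245.8], 0.41, [0.609, -0.134])]
stand []
scene [ 1.40499904 -0.65322607  0.96792208] [453.20264273   0.         276.60142024]
gauge [([291.9, 200.4], 0.91, [0.436, 0.147]), ([213.3, 333.2], 0.63, [0.738, -0.36])]
gauge_eye [([204.0, 309.6], 0.85, [0.658, -0.339]), ([294.2, 164.4], 0.83, [0.264, 0.301])]
foot_pad [([292.8, 192.0], 0.62, [0.4, 0.181]), ([173.5, 253.4], 0.62, [0.412, -0.3]), ([213.5, 329.4], 0.53, [0.728, -0.353])]
block [([294.1, 249.9], 0.58, [0.633, -0.006])]
stand [([295.6, 164.4], 0.92, [0.268, 0.305]), ([397.7, 258.8], 0.92, [0.856, 0.207]), ([352.7, 219.5], 0.78, [0.644, 0.236])]
side [ 0.53619496 -0.81517008  0.80610724] [393.29448915   0.         272.11755835]
gauge [([306.1, 179.6], 0.9, [0.666, 0.245]), ([231.9, 325.9], 0.63, [0.455, -0.312]), ([357.9, 345.9], 0.58, [0.736, -0.363])]
gauge_eye [([225.7, 294.7], 0.95, [0.434, -0.225]), ([367.6, 317.7], 0.72, [0.771, -0.291]), ([310.6, 141.3], 0.71, [0.701, 0.489])]
foot_pad [([359.3, 342.8], 0.55, [0.74, -0.355]), ([229.5, 319.0], 0.54, [0.448, -0.294])]
block [([301.3, 230.3], 0.77, [0.634, 0.001])]
stand [([291.4, 180.3], 0.87, [0.616, 0.241]), ([195.4, 171.7], 0.69, [0.288, 0.289]), ([357.8, 187.7], 0.68, [0.833, 0.202])]
```

View pics/wrist4.png

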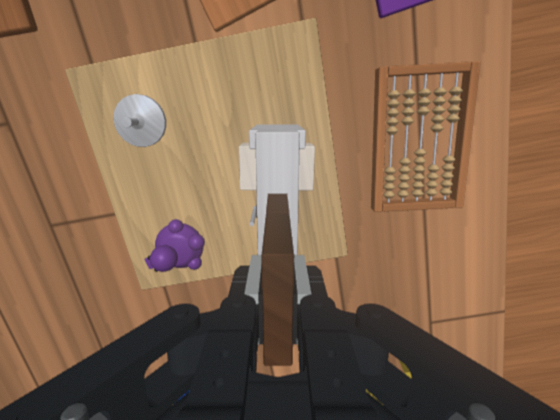

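The gauge hangs straight in the jaws. The block is still at (277,167) on the board, and the duck and top are undisturbed. Next I go to the pre-peg pose.

apply_moves(
  deltas=[0,15,-15,0,-3,0,37,-39,0,-8,0,59,-62,0,-13,0,81,-85,0,-18,0,103,-108,0,-23,0,125,-131,0,-26.8,0,146,-154,0,-26.8,0,163,-172,10,-26.8,0,174,-183,35,-26.8,0,176,-185,65,-26.8,0,176,-185,92,-26.8,0,176,-185,105,-26.8],
)

```text
clock: 18.33
position: [0.4828, 0.2021, 0.2517]
ee_rot: [-0.001, 0.599, 0.801, -0.002]
contact_force: [-0.9, -0.6, -4.7]
width: 0.011
gripper_force: 59.3
```

apply_moves(
  deltas=[0,0,0,0,0,0,0,0,0,0,0,0,0,0,0,0,0,0,0,0],
)

```text
clock: 18.67
position: [0.4865, 0.2022, 0.2566]
ee_rot: [0.001, 0.599, 0.8, 0.001]
contact_force: [-1.0, -0.4, -4.1]
width: 0.0114
gripper_force: 59.5
```

```bash
cat > g.py <<'E'
from h import *
import pickle,sys
s=get_state(); print(s["clock"],s["position"].round(4),s["ee_rot"].round(4),s["contact_force"].round(1))
y=2*np.arctan2(s["ee_rot"][2],s["ee_rot"][1]);print("yaw",np.rad2deg(y)-90)
eye=s["position"]-[0,0,.0457]
for c in("wrist","side","scene"):
    p=get_image(c);save(p,c+sys.argv[1]+".png")
    pickle.dump({k:np.array(p[k]) for k in("K","position","orientation","frame")},open(c+sys.argv[1]+".pkl","wb"))
    print(c,"eye pred",proj(p,eye).round(1),"tip pred",proj(p,[.5426,.2189,.206]).round(1),"mid",proj(p,[.5762,.2288,.201]).round(1),"posttop",proj(p,[.627,.2437,.21]).round(1))
    for q in("gauge_eye","peg_tip","peg_mid","stand"): print(q,[(np.round(r["point"],1).tolist(),round(r["score"],2)) for r in place_of(q,p)[:4]])
E
python3 g.py 5
```

```text
18.6667 [0.4865 0.2022 0.2566] [0.0012 0.5995 0.8004 0.0014] [-1.  -0.4 -4.1]
yaw 16.33597835564018
wrist eye pred [275.8 247.2] tip pred [376.1 243.4] mid [432.2 240. ] posttop [531.5 245.9]
gauge_eye [([277.1, 244.5], 0.57)]
peg_tip [([378.9, 234.6], 0.63)]
peg_mid [([433.2, 234.3], 0.71)]
stand [([552.0, 245.2], 0.85), ([400.0, 170.4], 0.78), ([114.2, 30.8], 0.77)]
side eye pred [250.7 133.5] tip pred [269.7 132.2] mid [280.9 132. ] posttop [297.6 126.9]
gauge_eye [([224.1, 296.2], 0.98), ([249.0, 135.8], 0.89), ([365.5, 316.6], 0.61)]
peg_tip [([344.7, 137.7], 0.86), ([144.2, 96.6], 0.58), ([271.8, 130.5], 0.55), ([282.5, 130.8], 0.3)]
peg_mid [([285.0, 132.2], 0.98), ([161.6, 98.1], 0.91), ([356.4, 134.6], 0.77)]
stand [([359.3, 187.5], 0.67), ([284.9, 133.1], 0.67), ([290.0, 181.5], 0.66), ([192.8, 173.6], 0.62)]
scene eye pred [315.1 151.2] tip pred [331.  157.9] mid [340.7 162.5] posttop [356.1 165.3]
gauge_eye [([172.8, 234.5], 0.91), ([316.8, 148.1], 0.86), ([207.7, 305.5], 0.77)]
peg_tip [([279.5, 88.0], 0.91), ([378.5, 192.1], 0.9), ([331.4, 161.0], 0.56)]
peg_mid [([340.0, 164.1], 0.94), ([391.8, 196.3], 0.84), ([286.3, 95.0], 0.55)]
stand [([297.1, 163.9], 0.86), ([349.2, 218.5], 0.78)]
```

```bash
python3 - <<'E'
from h import *
import pickle
p=pickle.load(open("wrist5.pkl","rb"));F=p["frame"].astype(int)
for c in(372,380,388,395,410,425,440,455,470): print(c,[int(F[r,c].sum()/3) for r in range(216,268,2)])
print([int(F[235,c].sum()/3) for c in range(350,400,3)])
q=pickle.load(open("side5.pkl","rb"))["frame"].astype(int)
for c in(266,268,270,272,276,280,286): print(c,[int(q[r,c].sum()/3) for r in range(122,142)])
q=pickle.load(open("scene5.pkl","rb"))["frame"].astype(int)
for c in(326,328,330,332,336,340,346): print(c,[int(q[r,c].sum()/3) for r in range(148,176)])
E
```

```text
372 [127, 125, 125, 137, 135, 135, 134, 118, 118, 130, 135, 133, 128, 115, 99, 143, 154, 152, 153, 150, 147, 145, 142, 138, 140, 146]
380 [117, 116, 111, 138, 140, 142, 144, 139, 158, 170, 178, 176, 169, 158, 139, 116, 150, 153, 156, 154, 154, 155, 155, 156, 152, 150]
388 [123, 123, 109, 144, 143, 143, 141, 141, 163, 171, 177, 175, 166, 156, 134, 119, 151, 154, 153, 151, 152, 154, 154, 153, 150, 147]
395 [116, 115, 110, 138, 138, 140, 136, 144, 165, 170, 177, 174, 167, 153, 130, 130, 151, 148, 145, 144, 145, 145, 144, 141, 140, 144]
410 [121, 119, 111, 139, 140, 139, 132, 151, 165, 171, 176, 169, 161, 147, 121, 133, 146, 146, 146, 145, 145, 148, 153, 154, 153, 152]
425 [126, 130, 113, 126, 136, 136, 134, 155, 166, 173, 173, 167, 158, 143, 110, 133, 150, 145, 145, 148, 151, 153, 152, 153, 154, 154]
440 [122, 124, 111, 121, 126, 109, 131, 158, 168, 173, 171, 164, 153, 129, 112, 125, 124, 138, 161, 155, 150, 147, 146, 145, 142, 142]
455 [62, 64, 65, 63, 93, 115, 144, 161, 168, 171, 169, 160, 146, 119, 116, 122, 122, 122, 121, 121, 121, 121, 118, 118, 118, 119]
470 [61, 61, 62, 63, 60, 9
[... 1071 characters left out ...]
10]
330 [108, 105, 100, 95, 96, 100, 102, 105, 104, 100, 94, 98, 106, 108, 107, 107, 106, 106, 105, 107, 109, 110, 110, 111, 110, 110, 109, 107]
332 [105, 100, 95, 94, 100, 103, 103, 105, 110, 108, 97, 90, 95, 102, 105, 105, 104, 106, 105, 108, 110, 111, 110, 111, 109, 108, 106, 106]
336 [96, 95, 100, 101, 102, 103, 105, 107, 111, 115, 114, 112, 98, 89, 93, 100, 105, 109, 112, 110, 112, 111, 110, 109, 107, 105, 101, 94]
340 [98, 103, 102, 102, 105, 108, 110, 110, 109, 110, 107, 109, 114, 111, 101, 90, 96, 104, 109, 111, 110, 108, 105, 105, 100, 92, 87, 88]
346 [101, 104, 104, 109, 110, 109, 109, 108, 106, 105, 105, 106, 109, 111, 113, 117, 113, 100, 89, 94, 99, 99, 95, 91, 95, 102, 103, 101]
```

The wrist image puts the peg line about 3 mm further along tool x than the fit. I go to just before the tip, then advance with the force watched.

apply_moves(
  deltas=[0,1.5,5,2,0,0,3,15,4,0,0,3,28,4,0,0,3,38,4,0,0,3,45,4,0,0,3,48,4,0,0,3,48,4,0,0,3,48,4,0],
)

```text
clock: 20.08
position: [0.5302, 0.2184, 0.2504]
ee_rot: [-0.0, 0.599, 0.8, -0.001]
contact_force: [-0.2, -1.1, -4.3]
width: 0.0115
gripper_force: 59.4
```

```bash
python3 g.py 6; python3 - <<'E'
import cv2,numpy as np
f=lambda n,x,y,w,h,W,H:cv2.resize(cv2.imread("pics/"+n)[y:y+h,x:x+w],(W,H),interpolation=cv2.INTER_CUBIC)
a=np.hstack([f("scene6.png",280,115,100,75,400,300),f("side6.png",220,95,100,75,400,300)])
b=f("wrist6.png",160,140,400,150,800,300)
cv2.imwrite("pics/c5.png",np.vstack([a,b]))
E
```

```text
20.0833 [0.5302 0.2184 0.2504] [-4.000e-04  5.994e-01  8.005e-01 -6.000e-04] [-0.2 -1.1 -4.3]
yaw 16.352944546792827
wrist eye pred [276.2 247.2] tip pred [297.4 253. ] mid [357.1 249.3] posttop [456.  256.1]
gauge_eye [([275.1, 244.9], 0.87)]
peg_tip [([301.8, 243.5], 0.7)]
peg_mid [([356.6, 243.4], 0.67), ([278.1, 196.2], 0.66)]
stand [([363.1, 174.9], 0.96), ([69.7, 34.1], 0.81), ([521.4, 250.1], 0.61)]
side eye pred [265.6 132.6] tip pred [269.7 132.2] mid [280.9 132. ] posttop [297.6 126.9]
gauge_eye [([225.0, 294.5], 0.8), ([366.0, 314.7], 0.72), ([265.6, 132.2], 0.71), ([268.1, 156.4], 0.28)]
peg_tip [([267.3, 132.7], 0.83), ([144.1, 93.2], 0.61)]
peg_mid [([354.4, 136.6], 0.91), ([160.7, 97.1], 0.67), ([283.9, 132.0], 0.61)]
stand [([195.9, 172.8], 0.95), ([359.7, 185.8], 0.94), ([291.9, 182.5], 0.64)]
scene eye pred [328.1 156.6] tip pred [331.  157.9] mid [340.7 162.5] posttop [356.1 165.3]
gauge_eye [([170.6, 234.2], 0.95), ([204.5, 304.7], 0.91), ([327.0, 153.4], 0.87)]
peg_tip [([276.9, 89.2], 0.96), ([332.7, 161.4], 0.6)]
peg_mid [([392.8, 192.5], 0.91), ([286.9, 93.7], 0.81), ([339.4, 164.0], 0.75), ([293.8, 249.0], 0.22)]
stand [([396.9, 259.7], 0.84), ([354.9, 215.3], 0.76), ([295.6, 166.7], 0.7)]
```

View pics/c5.png

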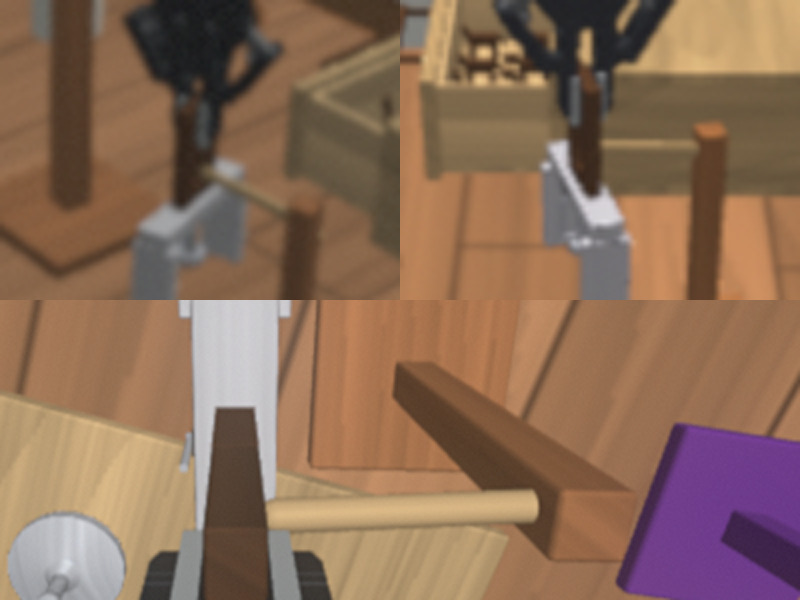

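The jaws hold the gauge with the peg in line with the eye; the tip is at wrist (295,247) against the eye at (276,247). Now I thread it on.

apply_moves(
  deltas=[0,0,5,0,0,0,0,11,0,0,0,0,17,0,0,0,0,23,1,0,0,0,29,1,0,0,0,35,2,0,0,0,41,2,0,0,0,46,3,0,0,0,48,3,0,0,0,48,3,0,0,0,48,3,0],
)

```text
clock: 21.75
position: [0.5763, 0.2319, 0.2476]
ee_rot: [-0.0, 0.599, 0.8, -0.0]
contact_force: [0.3, -0.1, -2.7]
width: 0.0112
gripper_force: 59.4
```

```bash
python3 f.py 5; python3 g.py 7; python3 - <<'E'
from h import *
import pickle
F=pickle.load(open("wrist7.pkl","rb"))["frame"].astype(int)
for c in(215,222,230,238,308,316,330,345): print(c,[int(F[r,c].sum()/3) for r in range(225,270,2)])
E
```

```text
22.0 F [-0.49  0.1  -4.39] sd [0.39 0.2  0.21] M [-0.008  0.007  0.006] P [0.5762  0.23188 0.24785] [ 1.000e-04  5.994e-01  8.005e-01 -0.000e+00]
22.0 [0.5763 0.2319 0.2479] [ 1.000e-04  5.994e-01  8.005e-01 -0.000e+00] [-0.4  0.4 -4.1]
yaw 16.349109028744778
wrist eye pred [276.1 247.2] tip pred [212.  254.8] mid [274.5 251.1] posttop [370.8 258. ]
gauge_eye [([276.3, 246.2], 0.75), ([275.9, 196.3], 0.37)]
peg_tip [([212.0, 247.4], 0.93), ([551.5, 368.5], 0.82)]
peg_mid [([273.5, 245.4], 0.92)]
stand [([21.3, 32.3], 0.74), ([484.2, 252.9], 0.73), ([320.6, 174.9], 0.69)]
side eye pred [280.9 131.1] tip pred [269.7 132.2] mid [280.9 132. ] posttop [297.6 126.9]
gauge_eye [([223.4, 296.8], 0.97), ([368.0, 317.8], 0.94), ([282.7, 131.2], 0.57)]
peg_tip [([344.3, 137.5], 0.97), ([147.0, 96.8], 0.96), ([270.7, 134.9], 0.81)]
peg_mid [([282.7, 129.8], 0.8), ([161.0, 99.1], 0.68)]
stand [([357.8, 186.6], 0.87), ([291.7, 183.5], 0.8)]
scene eye pred [341.4 161.9] tip pred [331.  157.9] mid [340.7 162.5] posttop [356.1 165.3]
gauge_eye [([174.6, 236.0], 0.88), ([205.4, 308.0], 0.86), ([343.0,
[... 472 characters left out ...]
0 [158, 156, 154, 151, 148, 148, 149, 145, 143, 164, 174, 184, 184, 172, 159, 140, 115, 159, 160, 164, 163, 166, 166]
238 [160, 159, 160, 157, 159, 160, 164, 146, 147, 165, 175, 183, 182, 170, 158, 135, 121, 154, 157, 159, 154, 98, 54]
308 [114, 146, 147, 147, 147, 146, 136, 151, 169, 174, 181, 174, 164, 148, 121, 143, 155, 154, 154, 153, 107, 50, 54]
316 [107, 142, 142, 141, 139, 140, 134, 156, 169, 177, 181, 173, 161, 146, 117, 147, 154, 154, 154, 152, 131, 70, 54]
330 [70, 100, 131, 139, 139, 136, 136, 160, 170, 180, 178, 170, 158, 136, 122, 150, 145, 143, 142, 143, 142, 146, 143]
345 [78, 71, 69, 69, 67, 77, 137, 164, 173, 182, 178, 168, 155, 128, 79, 65, 63, 71, 105, 137, 147, 149, 152]
```

The peg is through the eye: its tip shows at wrist (212,248) and its line runs through (276,248), with no force change. Now lowering.

apply_moves(
  deltas=[0,0,0,2,0,0,0,0,4,0,0,0,0,6,0,0,0,0,7,0,0,0,0,7,0,0,0,0,7,0],
)

```text
clock: 23.25
position: [0.5764, 0.2319, 0.2406]
ee_rot: [-0.0, 0.599, 0.8, -0.0]
contact_force: [-0.5, -0.2, -3.6]
width: 0.0112
gripper_force: 59.5
```

```bash
python3 f.py 3
```

```text
23.4 F [ 0.    0.26 -3.51] sd [0.11 0.45 0.55] M [-0.006 -0.011  0.017] P [0.57655 0.23197 0.24081] [1.000e-04 5.993e-01 8.005e-01 1.000e-04]
```

apply_moves(
  deltas=[0,0,0,0.7,0,0,0,0,1.4,0,0,0,0,1.4,0,0,0,0,1.4,0],
)

```text
clock: 23.73
position: [0.5765, 0.2319, 0.2393]
ee_rot: [-0.0, 0.599, 0.8, -0.0]
contact_force: [0.7, -0.5, -3.8]
width: 0.0114
gripper_force: 59.5
```

```bash
python3 f.py 3
```

```text
23.8833 F [ 0.21  0.44 -3.81] sd [0.44 0.2  0.27] M [ 0.008 -0.04  -0.007] P [0.5765  0.23194 0.23935] [ 0.      0.5994  0.8005 -0.    ]
```

apply_moves(
  deltas=[0,0,0,0.7,0,0,0,0,1.2,0,0,0,0,1.2,0,0,0,0,1.2,0],
)

```text
clock: 24.22
position: [0.5766, 0.232, 0.2386]
ee_rot: [0.0, 0.599, 0.8, 0.0]
contact_force: [0.1, 0.1, -0.9]
width: 0.0107
gripper_force: 60.0
```

```bash
python3 f.py 3
```

```text
24.3667 F [-0.32  0.35 -0.26] sd [0.4  0.16 0.43] M [-0.019  0.134 -0.022] P [0.5766  0.23197 0.23859] [2.000e-04 5.993e-01 8.005e-01 2.000e-04]
```

The weight is now on the peg (force back to about 0). I open gently and check.

apply_moves(
  deltas=[13,0,0,0,0,15,0,0,0,0,18,0,0,0,0,22,0,0,0,0,26,0,0,0,0,30,0,0,0,0,30,0,0,0,0,30,0,0,0,0],
  squeeze=20,
)

```text
clock: 25.03
position: [0.5765, 0.232, 0.2382]
ee_rot: [0.0, 0.599, 0.8, 0.0]
contact_force: [0.1, 0.4, 0.6]
width: 0.0295
gripper_force: 0.0
```

```bash
python3 f.py 3; python3 g.py 8 | grep -A1 -E "wrist|side|scene"; python3 - <<'E'
from h import *
import pickle
a=pickle.load(open("wrist8.pkl","rb"))["frame"].astype(int)
for r in(170,185,200,215,230): print(r,[int(a[r,c].sum()/3) for c in range(240,316,3)])
E
```

```text
25.1833 F [ 0.36 -0.   -0.03] sd [0.34 0.36 0.24] M [ 0.022  0.015 -0.009] P [0.57649 0.23193 0.23814] [ 0.000e+00  5.994e-01  8.005e-01 -1.000e-04]
wrist eye pred [276.  247.2] tip pred [208.  262.6] mid [273.9 258.5] posttop [375.4 266.1]
gauge_eye [([275.1, 245.1], 0.7)]
--
side eye pred [280.9 134. ] tip pred [269.7 132.2] mid [280.9 132. ] posttop [297.6 126.9]
gauge_eye [([222.3, 298.1], 0.92), ([280.6, 133.8], 0.78), ([365.0, 317.7], 0.55)]
--
scene eye pred [341.3 164.6] tip pred [331.  157.9] mid [340.7 162.5] posttop [356.1 165.3]
gauge_eye [([338.0, 163.6], 0.95), ([172.1, 233.8], 0.85), ([204.2, 308.0], 0.64)]
170 [117, 122, 124, 124, 189, 203, 207, 210, 207, 210, 213, 211, 212, 213, 210, 209, 203, 206, 150, 135, 134, 129, 126, 127, 127, 129]
185 [121, 122, 124, 126, 179, 200, 205, 210, 207, 207, 212, 210, 210, 211, 209, 206, 202, 206, 142, 133, 131, 126, 127, 126, 129, 75]
200 [122, 125, 127, 120, 164, 199, 202, 210, 81, 72, 73, 73, 71, 73, 72, 169, 200, 203, 137, 132, 128, 126, 122, 122, 128, 126]
215 [123, 122, 156, 102, 113, 200, 201, 208, 87, 67, 69, 69, 68, 69, 64, 63, 63, 200, 131, 127, 125, 121, 119, 124, 126, 120]
230 [166, 162, 156, 154, 163, 198, 198, 206, 106, 57, 66, 68, 67, 65, 64, 66, 65, 60, 64, 138, 135, 135, 143, 147, 146, 144]
```

apply_moves(
  deltas=[40,0,0,0,0,50,0,0,0,0,50,0,0,0,0,50,0,0,-5,0,50,0,0,-20,0,50,0,0,-45,0,50,0,0,-80,0,50,0,0,-115,0,50,0,0,-140,0,50,0,0,-150,0,50,0,0,-150,0,50,0,0,-150,0],
)

```text
clock: 26.93
position: [0.5763, 0.2319, 0.3874]
ee_rot: [-0.0, 0.599, 0.8, -0.0]
contact_force: [1.2, -0.6, -0.8]
width: 0.0499
gripper_force: 0.0
```

apply_moves(
  deltas=[50,0,0,0,0,50,0,0,0,0,50,0,0,0,0,50,0,0,0,0,50,0,0,0,0,50,0,0,0,0,50,0,0,0,0,50,0,0,0,0,50,0,0,0,0,50,0,0,0,0,50,0,0,0,0,50,0,0,0,0],
)

```text
clock: 27.93
position: [0.5765, 0.232, 0.3882]
ee_rot: [0.0, 0.599, 0.8, -0.0]
contact_force: [-0.7, 0.1, -0.4]
width: 0.0499
gripper_force: 0.0
```

```bash
python3 g.py 9 | grep -A4 -E "^(wrist|side|scene)"; sleep 0; python3 - <<'E'
from h import *
import pickle
for n in("scene","side"):
    a=get_image(n); z=pickle.load(open(n+"3.pkl","rb"))
    # motion check vs previous shot, and block/duck/top now
    b=pickle.load(open(n+"9.pkl","rb"));print(n,"max diff",np.abs(a["frame"].astype(int)-b["frame"]).max(), {q:[(np.round(r["point"]).tolist(),round(r["score"],2)) for r in place_of(q,a)[:1]] for q in("block","duck","top")})
E
```

```text
wrist eye pred [276.1 247.2] tip pred [239.2 192.9] mid [275.4 191.6] posttop [330.7 193.9]
gauge_eye [([275.7, 185.8], 0.91)]
peg_tip [([445.0, 265.4], 0.88), ([239.4, 187.7], 0.7)]
peg_mid [([471.5, 267.5], 0.89), ([275.5, 188.3], 0.88)]
stand [([309.4, 157.4], 0.8), ([433.0, 213.9], 0.77), ([93.9, 54.9], 0.61)]
side eye pred [282.2  86.6] tip pred [269.7 132.2] mid [280.9 132. ] posttop [297.6 126.9]
gauge_eye [([279.7, 135.9], 0.91), ([225.3, 295.5], 0.61), ([367.5, 316.7], 0.58)]
peg_tip [([344.7, 138.3], 0.88), ([146.3, 92.5], 0.59), ([271.0, 132.7], 0.56)]
peg_mid [([282.5, 133.6], 0.92), ([160.9, 99.1], 0.91), ([353.5, 134.7], 0.67)]
stand [([193.3, 176.5], 0.79), ([361.0, 187.8], 0.68), ([289.9, 182.8], 0.61)]
scene eye pred [344.8 121.3] tip pred [331.  157.9] mid [340.7 162.5] posttop [356.1 165.3]
gauge_eye [([342.7, 163.4], 0.77), ([202.6, 306.9], 0.66), ([173.2, 235.6], 0.57)]
peg_tip [([330.6, 159.3], 0.93), ([376.2, 193.0], 0.68), ([275.8, 89.2], 0.64)]
peg_mid [([341.4, 162.6], 0.89), ([391.3, 198.3], 0.81), ([286.2, 93.2], 0.73)]
stand [([350.6, 217.5], 0.86), ([294.8, 166.6], 0.77), ([395.9, 259.5], 0.59)]
scene max diff 10 {'block': [([292.0, 251.0], 0.75)], 'duck': [([240.0, 236.0], 0.58)], 'top': [([284.0, 210.0], 0.6)]}
side max diff 8 {'block': [([304.0, 229.0], 0.59)], 'duck': [([240.0, 256.0], 0.61)], 'top': [([244.0, 210.0], 0.83)]}
```

The gauge hangs on the peg, with its eye at peg_mid in all three views. It is motionless, the arm is clear, and the block, duck and top are where they were.

```bash
python3 -c "
from rig import *
print(sign_off())"
```

```text
the job is handed in; nothing more can be done
None
```

I pressed the gauge onto the block with its legs bearing about 5 N on the board beyond the spring, held it steady for 1.6 s, then hung it on the small brown stand's peg and let go. The job is handed in; the block, duck and top stayed where they were.

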